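Tap a stuck mold insert out of its jaws

TASK

The aluminium ring-mold insert has stuck between the jaws of the stripping frame. Take the mallet and knock the insert loose with gentle taps on its left and right ends by turns, keeping it nearly square all the way, until it rests squarely against the stop block; then stand the mallet back upright on its plywood block. Touch the insert with the mallet only, never press hard, and leave the watch box, the jar and the ring mandrel where they are.

Things in the scene. Friction and masses are not known exactly. Their poses are not given: they have to be found in the camera images.
- frame: Dark steel frame, bolted down: base 105 x 225 x 12 mm. Origin at bench level in mid width, z up; x is the way the insert must travel (within 0.25 rad of the world's x), y left. Two jaws (x -37 to -17 mm, inner faces y = +-86 mm, 58 mm high, screws to 66) and 24 mm high rails at y = +-97 mm. The stop block at the far end is 70 mm wide, near face x = 42 mm, top 32 mm above the bench.
- insert: Aluminium mold insert between the jaws, 60 (x) x 160 (y) x 40 mm, from 12 to 52 mm above the bench. Origin at its middle, at bench level; axes like the frame's when square. Starts 14 to 18 mm short of the stop block, askew by up to 0.06 rad. Stiff dry friction holds it where it is left. Over 22 N on it damages it; turned more than 0.11 rad (strike points 11 mm out of level) it gouges the jaws.
- insert_left (a point): Strike point on the insert's near face: 30 mm behind its origin, 50 mm left of the middle, 36 mm above the bench. Pushed there it yields at about 9 N, turning about a point 30 mm right of the middle: this end gains 4 mm while the other drops back 1. In the middle it would take 24 N. At frame x = -18.1 mm (within 2 mm) when home; at the stop block it halts hard: the force rises at once.
- insert_right (a point): The same 50 mm right of the middle; pushed there it turns about a point 30 mm left of the middle.
- mallet: Mallet, 0.14 to 0.24 kg, standing on its head, handle up. Head 70 x 32 x 32 mm plus, at each x end, a white domed face 20 mm across, 4 mm proud (78 mm over all; faces alike, centred 16 mm above the underside). Handle 18 (x) x 24 (y) mm, from 32 to 98 mm above the underside. Origin under its middle, z up, x along the head. Gripped hard and low, a finger before and one behind (x), it tilts least.
- block: Plywood block 100 x 100 x 10 mm, fixed to the bench, on which the mallet stands; origin in the middle of its underside, its top is 10 mm above the bench.
- watch_box: Black box 85 x 85 x 45 mm with a watch on top (54 mm in all). A bystander; it and the mallet's block change places from run to run. Origin under its middle.
- jar: Glass jar 54 mm across, 75 mm high, beyond the frame. A bystander. Origin under its middle.
- mandrel: Upright steel ring mandrel, foot 64 mm across, 120 mm high, beyond the frame. A bystander. Origin under its middle.

How it is judged:
By the outcome, as a careful person would: the job done as asked, in the order asked, and still so for the second after the job is handed in, with the robot touching nothing.
It also fails if it takes over 72 s, if anything falls off the work surface, if the arm or the gripper's body presses on something with over 40 N, if the wrist force passes 120 N, or if a joint passes its speed limit or range.

ROBOT

A 6-joint arm with a two-finger parallel gripper is mounted at the origin on the work surface. World frame = base frame: x ahead of the robot, y to its left, z up, the work surface at z = 0. Lengths are in m, angles in rad, forces in N, time in s.
With the tool pointing down it reaches from about 0.35 to 0.975 m from the base axis. Payload 17.4 kg.
Tool frame: the origin (TCP) lies at the very end of the fingers, on their centre line; the grasp point (between the pads) lies 19 mm behind it; z points along the fingers, y is the line along which they close (so a half turn about z gives the same grasp; the last joint's range is limited). The gripper opens to 85 mm and grips with 20 to 120 N. Pads are 22 mm wide; open, the fingers measure 114 mm over their backs; the gripper's body (76 mm by 85 mm) begins 54 mm behind the grasp point. The pads swing forward as they close: fully open they stand 13 mm farther back than shut.
Start: joints at [-1.343, 0.116, 1.442, -0, 1.584, -0.038], TCP at [0.177, -0.651, 0.231] pointing down, gripper open.
Joint ranges: [-2.83, 2.83], [-0.83, 2.19], [0.07, 2.5], [-1.14, 4.28], [0.01, 3], [-2.97, 2.97]. Speed limits (rad/s): [1.89, 1.89, 2.22, 3.14, 3.14, 3.14].

INTERFACE

Orientations are given as [roll, pitch, yaw] about the fixed x, y, z axes, in that order (R = Rz(yaw) Ry(pitch) Rx(roll)).
In Python, from plant import arm gives the robot as it stands.
- The arm moves only by the tool jog_arm, never from a script. Its argument "targets" is a list of rows, each an object of numbers: "wx", "wy", "wz": the turn, a rotation vector about the tool's x, y, z scaled (see below); "tx", "ty", "tz": the shift along the tool's x, y, z scaled (see below); "grip": the opening, from -1 (shut) to 1 (fully open). A call has 1 to 20 rows; each row is the pose to reach, as a shift and turn from the pose commanded when the call began, along the tool's axes at that moment; what a row does not reach only later rows make up. The controller multiplies each number of a shift by 0.1 m and each number of a turn by 120 degrees. A row lasts 1/8 s, in which the tool goes at most 62.5 mm and 10.7 degrees, less where a joint would pass 70% of its speed; a pose out of reach is approached as far as the arm can. A call with a number of a shift or a turn outside -1 to 1 is refused whole. A call with a gripper value outside its range is refused whole. The fingers move at their own pace and stop on an object; "grip_force" is the grip in N (left out, the last holds). Time passes only in rows, so rows that repeat a pose let the fingers close. It gives the time, the measured TCP pose, the force, the opening and the grip force at its end, in the units of the state.
- arm.get_state(): the state, without advancing time (a new reading comes with each control period).
- arm.read_camera(name): name is "side" or "top"; returns the picture (420x560x3 uint8, red, green, blue); there is no depth.
- arm.get_calibration(name): a dict with "fx", "fy", "cx", "cy" (pixels), "D" ([k1, k2, p1, p2, k3] as OpenCV has them; the pictures are not rectified), "T" (4x4, takes a point from camera to world coordinates). Camera axes: x right, y up, looking along -z (the intrinsics and any distortion apply to the point x, -y, -z); pixel columns grow to the right and rows downward; lengths in m; the calibration is good to about 2 mm. A picture is of the moment at which its call begins. get_calibration takes no time and is no camera call.
- arm.close_job(): hands the job in; it is judged then, once.
The state is a dict: "t": time; "joint_positions": joint angles; "joint_velocities": joint speeds; "joint_torque": joint torques, N m; "eef_pos": TCP position; "orientation": TCP orientation; "ft_force": force on the tool from outside, world axes, zero at the start; "ft_torque": the same for the moment, N m; "opening": finger opening in m; "finger_force": force on a finger pad.
Only numpy, scipy, OpenCV 4.12 (cv2) and the standard library are available. Lean on these libraries where they do the work, as an engineer would, in place of code of your own. Each camera call takes 0.05 s, during which the arm holds its last target. There are 200 camera calls.

## Working session

There is one attempt and no reset: what is moved stays moved. The work goes in short steps, Python scripts to look and compute and a tool call to move; the robot and the scene stay as the last step left them, time stands still between calls to the robot, and variables do not carry over. Pictures are saved under pics/ and viewed, at most 10 in all, crops included, and the job is handed in when it is done.

Besides the shell and the picture viewer there is one more tool, called in YAML: its name, and indented under it one key for each argument. jog_arm: Moves the arm, as the interface text tells. Shifts and turns lie within -1 to 1; 1 stands for 0.1 m of shift or 120 degrees of turn. Its arguments: {"type":"object","properties":{"targets":{"type":"array","items":{"type":"object","properties":{"wx":{"type":"number"},"wy":{"type":"number"},"wz":{"type":"number"},"tx":{"type":"number"},"ty":{"type":"number"},"tz":{"type":"number"},"grip":{"type":"number"}}}},"grip_force":{"type":"number"}},"required":["targets"]}

```bash
ls; mkdir -p pics
python3 - <<'E'
from plant import arm
import cv2,numpy as np
for n in("side","top"):
    im=arm.read_camera(n);cv2.imwrite(f"pics/{n}0.png",im[:,:,::-1])
    c=arm.get_calibration(n);print(n,{k:np.round(v,4).tolist() for k,v in c.items()})
print(arm.get_state())
E
```

```text
pics
side {'fx': 428.3933, 'fy': 428.3933, 'cx': 281.7345, 'cy': 208.9283, 'D': [-0.133, 0.0, 0.0, 0.0, 0.0], 'T': [[-0.8794, 0.3361, -0.3373, 0.281], [-0.4759, -0.6435, 0.5995, 0.5361], [-0.0155, 0.6877, 0.7258, 0.6826], [0.0, 0.0, 0.0, 1.0]]}
top {'fx': 399.8686, 'fy': 399.8686, 'cx': 287.199, 'cy': 201.1958, 'D': [-0.0187, 0.0, 0.0, 0.0, 0.0], 'T': [[-0.0276, 0.9866, -0.1609, 0.4551], [-0.9996, -0.0254, 0.0159, 0.005], [0.0116, 0.1613, 0.9868, 0.8608], [0.0, 0.0, 0.0, 1.0]]}
{'t': 0.1, 'joint_positions': array([-1.34280642e+00,  1.16456259e-01,  1.44221691e+00, -1.24018420e-05,
        1.58397424e+00, -3.77980716e-02]), 'joint_velocities': array([-0.00115994, -0.00052542, -0.00204538, -0.00027904, -0.00128972,
       -0.00097319]), 'joint_torque': array([ 9.76968331e-04, -7.33668351e+01, -6.33788037e+01, -1.41023502e-04,
        5.18943314e-03, -2.93102732e-05]), 'eef_pos': array([ 0.17725308, -0.65113662,  0.23061223]), 'orientation': array([-3.14053818e+00, -2.74662662e-05,  2.65787808e-01]), 'ft_force': array([ 0.31340396,  0.34824833, -0.19693237]), 'ft_torque': array([0.04775189, 0.04947168, 0.04975317]), 'finger_force': 0.0, 'opening': 0.0853376622897875}
```

View pics/top0.png

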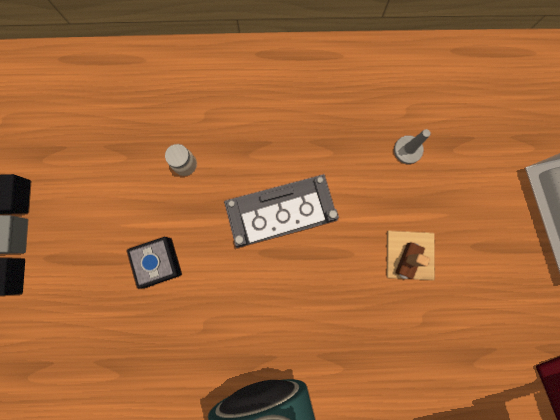

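View pics/side0.png

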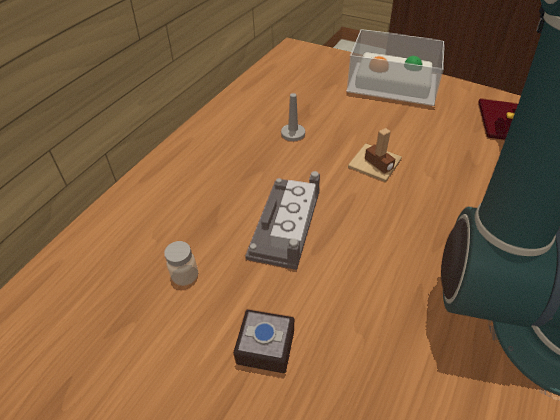

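The top view shows the frame around (282,212) with its white insert, and the mallet on its block near (410,257). The watch box is at (152,262), the jar at (180,160) and the mandrel at (410,148). Next I'll zoom in.

```bash
cat > h.py <<'E'
import cv2,numpy as np
from plant import arm
def cal(n):
    c=arm.get_calibration(n);K=np.array([[c["fx"],0,c["cx"]],[0,c["fy"],c["cy"]],[0,0,1]]);return K,np.array(c["D"],float),np.array(c["T"])
def ray(n,p):
    K,D,T=cal(n);u=cv2.undistortPoints(np.array(p,float).reshape(-1,1,2),K,D).reshape(-1,2)
    d=np.c_[u[:,0],-u[:,1],-np.ones(len(u))]@T[:3,:3].T;return T[:3,3],d
def onz(n,p,z):
    o,d=ray(n,p);return o+d*((z-o[2])/d[:,2])[:,None]
def tri(p,q):
    a,d=ray("top",p);b,e=ray("side",q);d=d[0];e=e[0]
    s=np.linalg.lstsq(np.c_[d,-e],b-a,rcond=None)[0];x,y=a+s[0]*d,b+s[1]*e
    return (x+y)/2,np.linalg.norm(x-y)
def proj(n,P):
    K,D,T=cal(n);q=(np.atleast_2d(P)-T[:3,3])@T[:3,:3]*[1,-1,-1]
    return cv2.projectPoints(q,np.zeros(3),np.zeros(3),K,D)[0].reshape(-1,2)
def crop(im,x,y,w,h,s):return cv2.resize(im[y:y+h,x:x+w],None,fx=s,fy=s,interpolation=cv2.INTER_CUBIC)
E
python3 - <<'E'
from h import *
t=cv2.imread("pics/top0.png");s=cv2.imread("pics/side0.png")
a=np.hstack([crop(t,215,165,133,100,3),crop(t,375,215,133,100,3)])
b=np.hstack([crop(s,220,170,133,100,3),crop(s,320,110,133,100,3)])
cv2.imwrite("pics/z0.png",np.vstack([a,b]))
for n,im,(x,y,w,h) in(("top",t,(215,165,133,100)),("side",s,(230,160,100,110))):
    m=np.zeros(im.shape[:2],np.uint8);m[y:y+h,x:x+w]=(im[y:y+h,x:x+w].min(2)>170)*255
    m=cv2.morphologyEx(m,cv2.MORPH_CLOSE,np.ones((9,9)))
    c=max(cv2.findContours(m,0,2)[0],key=cv2.contourArea);r=cv2.minAreaRect(c);print(n,cv2.contourArea(c),r)
    P=onz(n,cv2.boxPoints(r),.052);print(P.round(4))
    q=onz(n,c.reshape(-1,2),.052)[:,:2]*1000;R=cv2.minAreaRect(q.astype(np.float32));print("rect world mm",R)
E
```

```text
top 2150.0 ((282.912841796875, 216.8761444091797), (29.022136688232422, 78.25440979003906), 73.3007583618164)
[[ 0.5626  0.0862  0.052 ]
 [ 0.6052 -0.0684  0.052 ]
 [ 0.5472 -0.0831  0.052 ]
 [ 0.5057  0.07    0.052 ]]
rect world mm ((555.2200317382812, 1.1597671508789062), (59.36084747314453, 158.97579956054688), 15.275330543518066)
side 1540.0 ((292.80499267578125, 208.98133850097656), (29.760032653808594, 59.58448791503906), 14.931416511535645)
[[ 0.5612  0.0833  0.052 ]
 [ 0.6122 -0.0755  0.052 ]
 [ 0.546  -0.0824  0.052 ]
 [ 0.5037  0.0746  0.052 ]]
rect world mm ((554.0574951171875, 0.342620849609375), (58.58603286743164, 158.77003479003906), 15.601016998291016)
```

View pics/z0.png

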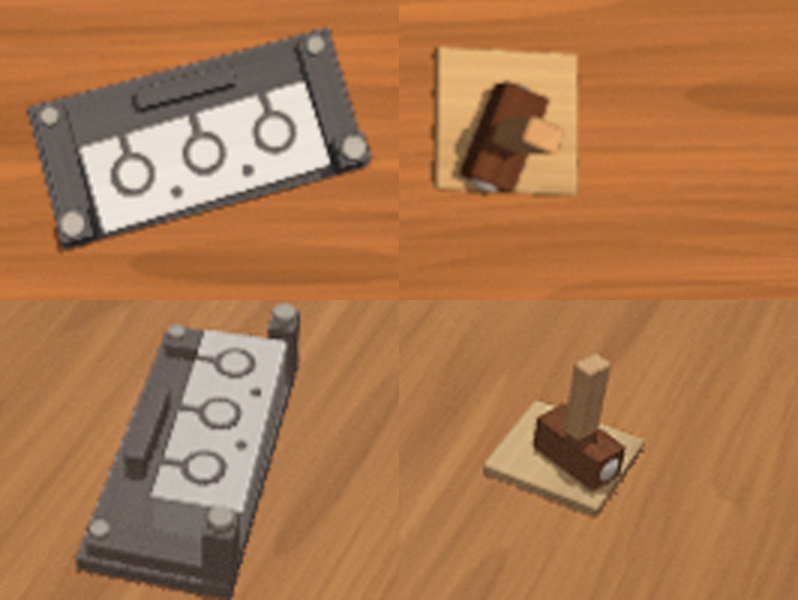

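The crop shows the screw heads as grey blobs, the insert's white top, the mallet handle top near top (423,260) / side (385,132), and one dome near top (402,277) / side (390,167). Next I'll measure these.

```bash
cat > m.py <<'E'
from h import *
t=cv2.imread("pics/top0.png");s=cv2.imread("pics/side0.png")
def blob(im,p,r,f):
    x,y=int(round(p[0])),int(round(p[1]));w=im[y-r:y+r+1,x-r:x+r+1].astype(int)
    m=f(w).astype(np.uint8);n,l,st,c=cv2.connectedComponentsWithStats(m,connectivity=4)
    if n<2:return None
    k=1+st[1:,4].argmax();return c[k]+[x-r,y-r],st[k,4]
grey=lambda w:(w.max(2)-w.min(2)<25)&(w.min(2)>115)
S={}
for n,im,pts in(("top",t,[(239.3,239.3),(333,214),(231.3,204),(320.3,179.7)]),("side",s,[(293,242.3),(314.7,175),(253,246),(279,180.3)])):
    S[n]=[blob(im,p,5,grey) for p in pts]
for k,a,b in zip(("JL","JR","RL","RR"),S["top"],S["side"]):
    P,e=tri(a[0],b[0]);z=.066 if k[0]=="J" else P[2]
    print(k,a,b,P.round(4),round(e,4),onz("top",a[0],z)[0].round(4),onz("side",b[0],z)[0].round(4))
pale=lambda w:(w[:,:,2]>205)&(w[:,:,1]>140)&(w[:,:,0]>75)
dome=lambda w:(w.max(2)-w.min(2)<40)&(w.min(2)>90)
for k,p,q,f in(("dome",(402.3,277),(389.7,166.7),dome),):
    a=blob(t,p,6,f);b=blob(s,q,6,f);print(k,a,b,tri(a[0],b[0]))
print("handle",tri((423.3,260),(384.7,131.7)),onz("top",[(423.3,260)],.108),onz("side",[(384.7,131.7)],.108))
print(t[257:264,416:432].tolist()[3],s[127:137,385].tolist())
# head mask
hm=((t[:,:,2].astype(int)<125)&(t[:,:,2].astype(int)>t[:,:,0]+15)).astype(np.uint8);v=np.zeros_like(hm);v[235:285,390:432]=hm[235:285,390:432]
c=max(cv2.findContours(v,0,1)[0],key=cv2.contourArea);print(cv2.minAreaRect(onz("top",c.reshape(-1,2),.042)[:,:2].astype(np.float32)*1000))
bm=((t[:,:,1]>150)&(t[:,:,2]>190)&(t[:,:,0]>90)).astype(np.uint8);v=np.zeros_like(bm);v[225:285,380:440]=bm[225:285,380:440]
c=cv2.convexHull(np.argwhere(v)[:,::-1].astype(np.int32));print("block",cv2.minAreaRect(onz("top",c.reshape(-1,2),.01)[:,:2].astype(np.float32)*1000))
E
python3 m.py
python3 - <<'E'
from h import *
t=cv2.imread("pics/top0.png");s=cv2.imread("pics/side0.png")
cv2.imwrite("pics/z1.png",np.hstack([cv2.resize(t[232:287,382:437],(400,400),interpolation=0),cv2.resize(s[122:182,345:405],(400,400),interpolation=0)]))
E
```

```text
JL (array([235., 239.]), np.int32(3)) (array([293.38235294, 240.01470588]), np.int32(68)) [0.5085 0.0956 0.0774] 0.0046 [0.5115 0.0977 0.066 ] [0.5105 0.0867 0.066 ]
JR (array([332.5, 210. ]), np.int32(4)) (array([314.20833333, 173.625     ]), np.int32(24)) [ 0.561  -0.1001  0.0626] 0.0083 [ 0.5645 -0.0984  0.066 ] [ 0.5554 -0.0975  0.066 ]
RL (array([232.5, 201. ]), np.int32(2)) (array([252.66666667, 245.125     ]), np.int32(24)) [0.5926 0.1063 0.0254] 0.0045 [0.5947 0.1072 0.0254] [0.5904 0.1058 0.0254]
RR (array([320., 177.]), np.int32(3)) (array([278.5, 180. ]), np.int32(14)) [ 0.6386 -0.0811  0.0262] 0.0066 [ 0.6418 -0.08    0.0262] [ 0.6353 -0.0818  0.0262]
dome (array([403.66666667, 276.75      ]), np.int32(12)) (array([389.66666667, 166.125     ]), np.int32(24)) (array([ 0.42728869, -0.2441223 ,  0.02675434]), np.float64(0.0002428858903088094))
handle (array([ 0.45870375, -0.26083619,  0.10421042]), np.float64(0.0019976717872503434)) [[ 0.45963538 -0.25919569  0.108     ]] [[ 0.45661869 -0.256017    0.108     ]]
[[68, 106, 152], [94, 145, 204], [103, 161, 223], [102, 161, 224], [104, 161, 225], [106, 165, 227], [104, 163, 225], [104, 163, 225], [103, 163, 225], [101, 162, 225], [106, 167, 229], [108, 170, 230], [106, 166, 227], [100, 157, 215], [106, 165, 218], [111, 171, 221]] [[78, 124, 177], [110, 153, 195], [118, 164, 203], [118, 161, 201], [118, 159, 201], [116, 159, 201], [107, 151, 191], [76, 110, 143], [49, 75, 103], [59, 80, 110]]
((457.1062316894531, -253.21864318847656), (50.36140441894531, 80.67970275878906), 55.76598358154297)
block ((472.6849670410156, -267.126220703125), (96.29662322998047, 96.71843719482422), 85.13563537597656)
```

View pics/z1.png

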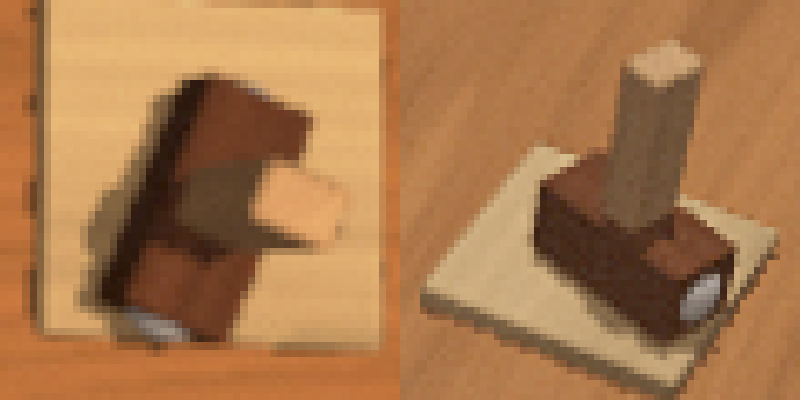

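The enlarged crop gives the head-top corners in the top view at about (410,242), (424,247), (413,278) and (400,273). The handle top is at about (422.5,259.7).

Run:
```python
from h import *
P=onz("top",[(410.0,242.2),(424.4,247.3),(413.1,278.3),(400.1,273.2)],.042)
print("head",P.round(4),P.mean(0), [np.arctan2(*(P[i]-P[j])[[1,0]]) for i,j in((0,3),(1,2))])
R=onz("side",[((x-400)/6.667+344.5,y/6.667+121.5) for x,y in((540,183),(668,267),(735,238))],.042);print(R.round(4),np.arctan2(*(R[0]-R[1])[[1,0]]))
J=onz("top",[(238.9,238.9),(332.6,213.6)],.066);L=onz("top",[(230.9,203.6),(319.9,179.3)],.026);print(J,L)
J2=onz("side",[(293.4,241),(314.2,174.3)],.066);L2=onz("side",[(252.7,245.5),(278.5,180)],.026)
for a in(J,L,J2,L2):
    d=a[0]-a[1];print(np.arctan2(-d[0],d[1]),np.linalg.norm(d),a.mean(0))
ins=np.array([.5546,.0008])
yaw=.238;c=np.array([[np.cos(yaw),np.sin(yaw)],[-np.sin(yaw),np.cos(yaw)]])
for n,a in(("top",J),("side",J2)):
    print(n,"insert in jaw-screw frame",c@(ins-a.mean(0)[:2]))
s=arm.get_state();print(s["eef_pos"],s["orientation"])
```

```text
head [[ 0.4969 -0.2578  0.042 ]
 [ 0.4857 -0.2867  0.042 ]
 [ 0.424  -0.2586  0.042 ]
 [ 0.435  -0.2329  0.042 ]] [ 0.46040445 -0.25898837  0.042     ] [np.float64(-0.38266083930731826), np.float64(-0.427914820347125)]
[[ 0.4953 -0.2589  0.042 ]
 [ 0.4394 -0.236   0.042 ]
 [ 0.4235 -0.2623  0.042 ]] -0.38774048047701154
[[ 0.51151717  0.08996617  0.066     ]
 [ 0.55717244 -0.09823222  0.066     ]] [[ 0.58917847  0.11048649  0.026     ]
 [ 0.63685947 -0.07964484  0.026     ]]
0.23799357175627506 0.19365701273224104 [ 0.5343448  -0.00413303  0.066     ]
0.24571197458896019 0.19601887840597695 [0.61301897 0.01542082 0.026     ]
0.23970001320757903 0.18976820160274108 [ 0.53193346 -0.00339424  0.066     ]
0.2381324553554831 0.19438246328302386 [0.61247414 0.01247439 0.026     ]
top insert in jaw-screw frame [2.08472407e-02 1.86181633e-05]
side insert in jaw-screw frame [ 0.02301643 -0.00126784]
[ 0.17725308 -0.65113662  0.23061223] [-3.14053818e+00 -2.74662662e-05  2.65787808e-01]
```

jog_arm:
  targets:
    - {"tx": 0.469,"ty": -0.38}
    - {"tx": 0.938,"ty": -0.76}
  grip_force: 120

```text
validation failed for argument at $.ta...
```

jog_arm:
  targets:
    - {"tx": 0.469,"ty": -0.38}
    - {"tx": 0.938,"ty": -0.76}

```text
validation failed for argument at $.ta...
```

jog_arm:
  targets:
    - {"tx": 0.469,"ty": -0.38}
    - {"tx": 0.938,"ty": -0.76}

```text
validation failed for argument at $.ta...
```

jog_arm:
  targets:
    - {"tx": 0.469,"ty": -0.38,"wz": -0.087}
    - {"tx": 0.938,"ty": -0.76,"wz": -0.175}
    - {"tx": 0.938,"ty": -0.76,"wz": -0.262}
    - {"tx": 0.938,"ty": -0.76,"wz": -0.35}
    - {"tx": 0.938,"ty": -0.76,"wz": -0.437}
    - {"tx": 0.938,"ty": -0.76,"wz": -0.437}

```text
validation failed for argument at $.ta...
```

jog_arm:
  targets:
    - {"tx": 0.469,"ty": -0.38,"tz": 0,"wx": 0,"wy": 0,"wz": 0,"grip": 1}
    - {"tx": 0.938,"ty": -0.76,"tz": 0,"wx": 0,"wy": 0,"wz": 0,"grip": 1}
  grip_force: 120

```text
t: 0.35
eef_pos: [0.2482, -0.5521, 0.2305]
orientation: [-3.14, -0.0, 0.265]
ft_force: [-0.2, -1.0, 0.0]
opening: 0.0851
finger_force: 0.0
```

jog_arm:
  targets:
    - {"tx": 0.469,"ty": -0.38,"tz": 0,"wx": 0,"wy": 0,"wz": 0,"grip": 1}
    - {"tx": 0.938,"ty": -0.76,"tz": 0,"wx": 0,"wy": 0,"wz": 0,"grip": 1}

```text
t: 0.6
eef_pos: [0.3191, -0.4536, 0.231]
orientation: [-3.141, 0.0, 0.265]
ft_force: [1.1, -0.0, 0.7]
opening: 0.0858
finger_force: 0.0
```

jog_arm:
  targets:
    - {"tx": 0.469,"ty": -0.38,"tz": 0,"wx": 0,"wy": 0,"wz": 0,"grip": 1}
    - {"tx": 0.938,"ty": -0.76,"tz": 0,"wx": 0,"wy": 0,"wz": 0,"grip": 1}

```text
t: 0.85
eef_pos: [0.3896, -0.3556, 0.2311]
orientation: [-3.142, 0.0, 0.266]
ft_force: [0.6, -0.5, 0.4]
opening: 0.0857
finger_force: 0.0
```

jog_arm:
  targets:
    - {"tx": 0.469,"ty": -0.38,"tz": 0,"wx": 0,"wy": 0,"wz": -0.087,"grip": 1}
    - {"tx": 0.938,"ty": -0.76,"tz": 0,"wx": 0,"wy": 0,"wz": -0.175,"grip": 1}
    - {"tx": 0.938,"ty": -0.76,"tz": 0,"wx": 0,"wy": 0,"wz": -0.262,"grip": 1}
    - {"tx": 0.938,"ty": -0.76,"tz": 0,"wx": 0,"wy": 0,"wz": -0.35,"grip": 1}
    - {"tx": 0.938,"ty": -0.76,"tz": 0,"wx": 0,"wy": 0,"wz": -0.437,"grip": 1}
    - {"tx": 0.938,"ty": -0.76,"tz": 0,"wx": 0,"wy": 0,"wz": -0.437,"grip": 1}

```text
t: 1.6
eef_pos: [0.4594, -0.2593, 0.231]
orientation: [-3.141, -0.0, 1.18]
ft_force: [-0.2, 0.0, -0.7]
opening: 0.0855
finger_force: 0.0
```

jog_arm:
  targets:
    - {"tx": 0,"ty": 0,"tz": 0.5,"wx": 0,"wy": 0,"wz": 0,"grip": 1}
    - {"tx": 0,"ty": 0,"tz": 1,"wx": 0,"wy": 0,"wz": 0,"grip": 1}

```text
t: 1.85
eef_pos: [0.4595, -0.2595, 0.1303]
orientation: [3.141, 0.0, 1.176]
ft_force: [0.2, -0.6, -0.9]
opening: 0.0853
finger_force: 0.0
```

jog_arm:
  targets:
    - {"tx": 0,"ty": 0,"tz": 0.4,"wx": 0,"wy": 0,"wz": 0,"grip": 0.2}
    - {"tx": 0,"ty": 0,"tz": 0.84,"wx": 0,"wy": 0,"wz": 0,"grip": -0.3}
    - {"tx": 0,"ty": 0,"tz": 0.84,"wx": 0,"wy": 0,"wz": 0,"grip": -0.3}
    - {"tx": 0,"ty": 0,"tz": 0.84,"wx": 0,"wy": 0,"wz": 0,"grip": -0.3}
    - {"tx": 0,"ty": 0,"tz": 0.84,"wx": 0,"wy": 0,"wz": 0,"grip": -0.3}

```text
t: 2.48
eef_pos: [0.4603, -0.26, 0.0494]
orientation: [3.139, 0.0, 1.18]
ft_force: [0.1, -0.3, -0.0]
opening: 0.0298
finger_force: 0.0
```

Run:
```python
from h import *
t=arm.read_camera("top")[:,:,::-1];s=arm.read_camera("side")[:,:,::-1]
cv2.imwrite("pics/g1.png",np.hstack([crop(t,370,210,80,80,5),crop(s,330,100,80,80,5)]))
```

```text
(no output)
```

View pics/g1.png

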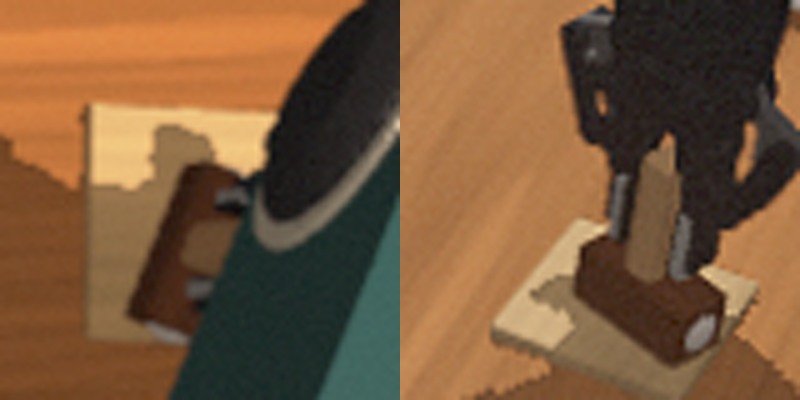

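The side crop shows the pads at (618,205) and (682,248), standing on both sides of the handle, low and centred. I'll close them.

jog_arm:
  targets:
    - {"tx": 0,"ty": 0,"tz": 0,"wx": 0,"wy": 0,"wz": 0,"grip": -1}
    - {"tx": 0,"ty": 0,"tz": 0,"wx": 0,"wy": 0,"wz": 0,"grip": -1}
    - {"tx": 0,"ty": 0,"tz": 0,"wx": 0,"wy": 0,"wz": 0,"grip": -1}
    - {"tx": 0,"ty": 0,"tz": 0,"wx": 0,"wy": 0,"wz": 0,"grip": -1}
    - {"tx": 0,"ty": 0,"tz": 0,"wx": 0,"wy": 0,"wz": 0,"grip": -1}
  grip_force: 120

```text
t: 3.2
eef_pos: [0.4599, -0.2596, 0.0484]
orientation: [3.14, 0.0, 1.181]
ft_force: [0.2, 0.9, 5.2]
opening: 0.0167
finger_force: 117.2
```

Run:
```python
from plant import arm
s=arm.get_state();print({k:s[k].round(4) if hasattr(s[k],'round') else s[k] for k in("eef_pos","orientation","ft_force","opening","finger_force","joint_positions")})
```

```text
{'eef_pos': array([ 0.4599, -0.2596,  0.0484]), 'orientation': array([3.1403e+00, 2.0000e-04, 1.1809e+00]), 'ft_force': array([0.165 , 0.8509, 5.237 ]), 'opening': 0.0167234186460161, 'finger_force': 117.24758505821228, 'joint_positions': array([-5.6230e-01, -9.4100e-02,  1.9580e+00,  1.0000e-04,  1.2763e+00,
       -1.7240e-01])}
```

jog_arm:
  targets:
    - {"tx": 0,"ty": 0,"tz": -0.3,"wx": 0,"wy": 0,"wz": 0,"grip": -1}
    - {"tx": 0,"ty": 0,"tz": -0.6,"wx": 0,"wy": 0,"wz": 0,"grip": -1}
    - {"tx": 0,"ty": 0,"tz": -0.9,"wx": 0,"wy": 0,"wz": 0,"grip": -1}

```text
t: 3.58
eef_pos: [0.4593, -0.2593, 0.1383]
orientation: [-3.141, -0.0, 1.181]
ft_force: [0.2, -0.7, -1.4]
opening: 0.0165
finger_force: 117.0
```

jog_arm:
  targets:
    - {"tx": 0.3,"ty": -0.118,"tz": 0,"wx": 0,"wy": 0,"wz": 0,"grip": -1}
    - {"tx": 0.6,"ty": -0.236,"tz": 0,"wx": 0,"wy": 0,"wz": 0,"grip": -1}
    - {"tx": 0.9,"ty": -0.355,"tz": 0,"wx": 0,"wy": 0,"wz": 0,"grip": -1}

```text
t: 3.95
eef_pos: [0.4606, -0.1617, 0.1375]
orientation: [3.141, -0.0, 1.181]
ft_force: [0.7, -0.0, -2.4]
opening: 0.0168
finger_force: 117.4
```

jog_arm:
  targets:
    - {"tx": 0.3,"ty": -0.118,"tz": 0,"wx": 0,"wy": 0,"wz": 0,"grip": -1}
    - {"tx": 0.6,"ty": -0.236,"tz": 0,"wx": 0,"wy": 0,"wz": 0,"grip": -1}
    - {"tx": 0.9,"ty": -0.355,"tz": 0,"wx": 0,"wy": 0,"wz": 0,"grip": -1}

```text
t: 4.32
eef_pos: [0.462, -0.0649, 0.1374]
orientation: [3.141, -0.0, 1.181]
ft_force: [-0.5, -0.1, -2.4]
opening: 0.0166
finger_force: 117.4
```

jog_arm:
  targets:
    - {"tx": 0.3,"ty": -0.118,"tz": 0,"wx": 0,"wy": 0,"wz": -0.07,"grip": -1}
    - {"tx": 0.6,"ty": -0.236,"tz": 0,"wx": 0,"wy": 0,"wz": -0.14,"grip": -1}
    - {"tx": 0.9,"ty": -0.355,"tz": 0,"wx": 0,"wy": 0,"wz": -0.22,"grip": -1}
    - {"tx": 0.9,"ty": -0.355,"tz": 0,"wx": 0,"wy": 0,"wz": -0.301,"grip": -1}
    - {"tx": 0.9,"ty": -0.355,"tz": 0,"wx": 0,"wy": 0,"wz": -0.301,"grip": -1}
    - {"tx": 0.9,"ty": -0.355,"tz": 0,"wx": 0,"wy": 0,"wz": -0.301,"grip": -1}

```text
t: 5.08
eef_pos: [0.4635, 0.0305, 0.1373]
orientation: [-3.142, 0.0, 1.807]
ft_force: [0.3, 0.1, -2.2]
opening: 0.017
finger_force: 117.2
```

Run:
```python
from h import *
t=arm.read_camera("top")[:,:,::-1];s=arm.read_camera("side")[:,:,::-1]
cv2.imwrite("pics/g2.png",np.hstack([crop(t,200,150,160,160,2.5),crop(s,230,130,160,160,2.5)]))
s=arm.get_state();print(s["eef_pos"],s["orientation"],s["ft_force"])
```

```text
[0.46353745 0.03045011 0.13730573] [-3.14155233e+00  1.20141589e-06  1.80810246e+00] [ 0.97995156 -0.30336059 -1.5504768 ]
```

View pics/g2.png

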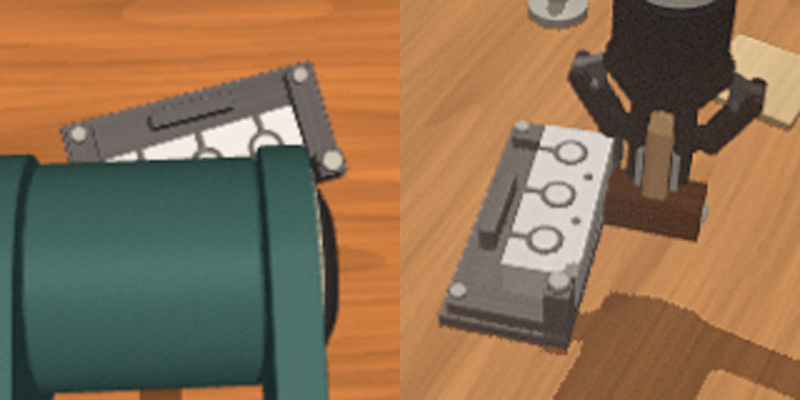

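The top crop is blocked by the arm. The side crop shows the mallet level in the grip, with its head at (655,210), and the insert in place. I'll lower it and approach the left end.

jog_arm:
  targets:
    - {"tx": 0,"ty": 0,"tz": 0.3,"wx": 0,"wy": 0,"wz": 0,"grip": -1}
    - {"tx": 0,"ty": 0,"tz": 0.6,"wx": 0,"wy": 0,"wz": 0,"grip": -1}
    - {"tx": 0,"ty": 0.03,"tz": 0.789,"wx": 0,"wy": 0,"wz": 0,"grip": -1}
    - {"tx": 0,"ty": 0.06,"tz": 0.789,"wx": 0,"wy": 0,"wz": 0,"grip": -1}

```text
t: 5.68
eef_pos: [0.4687, 0.032, 0.0573]
orientation: [-3.139, -0.001, 1.809]
ft_force: [0.3, -0.3, -1.5]
opening: 0.0166
finger_force: 117.1
```

jog_arm:
  targets:
    - {"tx": 0,"ty": 0.01,"tz": 0,"wx": 0,"wy": 0,"wz": 0,"grip": -1}
    - {"tx": 0,"ty": 0.02,"tz": 0,"wx": 0,"wy": 0,"wz": 0,"grip": -1}
    - {"tx": 0,"ty": 0.03,"tz": 0,"wx": 0,"wy": 0,"wz": 0,"grip": -1}
    - {"tx": 0,"ty": 0.04,"tz": 0,"wx": 0,"wy": 0,"wz": 0,"grip": -1}
    - {"tx": 0,"ty": 0.05,"tz": 0,"wx": 0,"wy": 0,"wz": 0,"grip": -1}

```text
t: 6.3
eef_pos: [0.4743, 0.0334, 0.0585]
orientation: [3.141, 0.0, 1.811]
ft_force: [-0.2, 0.3, -2.9]
opening: 0.0165
finger_force: 117.1
```

Next, small steps until contact.

jog_arm:
  targets:
    - {"tx": 0,"ty": 0.01,"tz": 0,"wx": 0,"wy": 0,"wz": 0,"grip": -1}
    - {"tx": 0,"ty": 0.02,"tz": 0,"wx": 0,"wy": 0,"wz": 0,"grip": -1}
    - {"tx": 0,"ty": 0.02,"tz": 0,"wx": 0,"wy": 0,"wz": 0,"grip": -1}

```text
t: 6.68
eef_pos: [0.4756, 0.0338, 0.0582]
orientation: [-3.14, -0.0, 1.811]
ft_force: [-7.4, -0.9, 2.5]
opening: 0.0167
finger_force: 117.7
```

jog_arm:
  targets:
    - {"tx": 0,"ty": 0.01,"tz": 0,"wx": 0,"wy": 0,"wz": 0,"grip": -1}
    - {"tx": 0,"ty": 0.02,"tz": 0,"wx": 0,"wy": 0,"wz": 0,"grip": -1}
    - {"tx": 0,"ty": 0.02,"tz": 0,"wx": 0,"wy": 0,"wz": 0,"grip": -1}

```text
t: 7.05
eef_pos: [0.4772, 0.0345, 0.0582]
orientation: [-3.139, -0.001, 1.812]
ft_force: [-9.6, 1.4, 3.2]
opening: 0.017
finger_force: 118.0
```

```bash
cat > fx.py <<'E'
from h import *
O=np.array([.5592,.0026]);R=np.array([[.9713,.2377],[-.2377,.9713]])
def st():
    s=arm.get_state();f=R@s["ft_force"][:2]
    print("t %.2f tcp frame mm %s z %.1f yaw-1.811 %.4f F %s"%(s["t"],(R@(s["eef_pos"][:2]-O)*1e3).round(1),s["eef_pos"][2]*1e3,s["orientation"][2]-1.811,f.round(1)))
def ins():
    im=arm.read_camera("side")[:,:,::-1]
    x,y,w,h=230,160,100,110;m=np.zeros(im.shape[:2],np.uint8);m[y:y+h,x:x+w]=(im[y:y+h,x:x+w].min(2)>170)*255
    m=cv2.morphologyEx(m,cv2.MORPH_CLOSE,np.ones((9,9)))
    c=max(cv2.findContours(m,0,2)[0],key=cv2.contourArea)
    q=(onz("side",c.reshape(-1,2),.052)[:,:2]-O)@R.T*1e3
    r=cv2.minAreaRect(q.astype(np.float32));print("insert",cv2.contourArea(c),r);return im,q
if __name__=="__main__":
    st();im,q=ins()
    # near and far edge lines (frame x at y=+-50)
    for side in(0,1):
        xs=[]
        for yc in(-50,-25,0,25,50):
            b=q[abs(q[:,1]-yc)<10];xs.append(round(float((b[:,0].min(),b[:,0].max())[side]),1) if len(b) else None)
        print("near far".split()[side],xs)
E
python3 fx.py
```

```text
t 7.05 tcp frame mm [-72.1  50.5] z 58.2 yaw-1.811 0.0007 F [-9.   3.6]
insert 907.5 ((3.3617448806762695, -0.5319137573242188), (65.80183410644531, 164.2644805908203), 9.870464324951172)
near [16.6, 2.5, -15.9, -34.4, -34.6]
far [24.7, 24.8, 24.2, 24.5, 24.2]
```

jog_arm:
  targets:
    - {"tx": 0,"ty": 0.008,"tz": 0,"wx": 0,"wy": 0,"wz": 0,"grip": -1}
    - {"tx": 0,"ty": 0.016,"tz": 0,"wx": 0,"wy": 0,"wz": 0,"grip": -1}
    - {"tx": 0,"ty": 0.024,"tz": 0,"wx": 0,"wy": 0,"wz": 0,"grip": -1}
    - {"tx": 0,"ty": 0.03,"tz": 0,"wx": 0,"wy": 0,"wz": 0,"grip": -1}
    - {"tx": 0,"ty": 0.036,"tz": 0,"wx": 0,"wy": 0,"wz": 0,"grip": -1}

```text
t: 7.72
eef_pos: [0.4804, 0.0357, 0.058]
orientation: [-3.138, -0.002, 1.812]
ft_force: [-12.5, 4.8, 4.2]
opening: 0.0167
finger_force: 118.0
```

jog_arm:
  targets:
    - {"tx": 0,"ty": -0.08,"tz": 0,"wx": 0,"wy": 0,"wz": 0,"grip": -1}
    - {"tx": -0.3,"ty": -0.08,"tz": 0,"wx": 0,"wy": 0,"wz": 0,"grip": -1}
    - {"tx": -0.6,"ty": -0.08,"tz": 0,"wx": 0,"wy": 0,"wz": 0,"grip": -1}
    - {"tx": -1,"ty": -0.08,"tz": 0,"wx": 0,"wy": 0,"wz": 0,"grip": -1}
    - {"tx": -1,"ty": -0.075,"tz": 0,"wx": 0,"wy": 0,"wz": 0,"grip": -1}
    - {"tx": -1,"ty": -0.07,"tz": 0,"wx": 0,"wy": 0,"wz": 0,"grip": -1}

```text
t: 8.48
eef_pos: [0.4984, -0.0634, 0.0583]
orientation: [3.142, -0.0, 1.811]
ft_force: [0.1, -0.5, -1.9]
opening: 0.0169
finger_force: 117.4
```

```bash
python3 fx.py
```

```text
t 8.47 tcp frame mm [-74.7 -49.7] z 58.3 yaw-1.811 -0.0001 F [-0.  -0.5]
insert 1379.0 ((-3.520305633544922, -0.15045166015625), (160.1331024169922, 58.7296142578125), 87.98251342773438)
near [-34.7, -33.3, -33.1, -19.1, -20.5]
far [23.9, 25.3, 25.4, 26.8, 27.5]
```

jog_arm:
  targets:
    - {"tx": 0,"ty": 0.01,"tz": 0,"wx": 0,"wy": 0,"wz": 0,"grip": -1}
    - {"tx": 0,"ty": 0.018,"tz": 0,"wx": 0,"wy": 0,"wz": 0,"grip": -1}
    - {"tx": 0,"ty": 0.026,"tz": 0,"wx": 0,"wy": 0,"wz": 0,"grip": -1}
    - {"tx": 0,"ty": 0.034,"tz": 0,"wx": 0,"wy": 0,"wz": 0,"grip": -1}
    - {"tx": 0,"ty": 0.034,"tz": 0,"wx": 0,"wy": 0,"wz": 0,"grip": -1}

```text
t: 9.15
eef_pos: [0.5014, -0.0627, 0.0584]
orientation: [-3.14, -0.0, 1.812]
ft_force: [-7.6, -1.2, 2.8]
opening: 0.0164
finger_force: 117.9
```

```bash
python3 fx.py
```

```text
t 9.15 tcp frame mm [-71.7 -49.7] z 58.4 yaw-1.811 0.0007 F [-7.7  0.6]
insert 1309.0 ((-3.172405242919922, 4.4748382568359375), (169.5494384765625, 58.852745056152344), 88.55085754394531)
near [-34.1, -31.3, -29.2, -13.9, -13.7]
far [24.7, 25.5, 26.2, 26.8, 26.8]
```

jog_arm:
  targets:
    - {"tx": 0,"ty": 0.008,"tz": 0,"wx": 0,"wy": 0,"wz": 0,"grip": -1}
    - {"tx": 0,"ty": 0.016,"tz": 0,"wx": 0,"wy": 0,"wz": 0,"grip": -1}
    - {"tx": 0,"ty": 0.024,"tz": 0,"wx": 0,"wy": 0,"wz": 0,"grip": -1}
    - {"tx": 0,"ty": 0.032,"tz": 0,"wx": 0,"wy": 0,"wz": 0,"grip": -1}
    - {"tx": 0,"ty": 0.04,"tz": 0,"wx": 0,"wy": 0,"wz": 0,"grip": -1}
    - {"tx": 0,"ty": 0.048,"tz": 0,"wx": 0,"wy": 0,"wz": 0,"grip": -1}
    - {"tx": 0,"ty": 0.054,"tz": 0,"wx": 0,"wy": 0,"wz": 0,"grip": -1}

```text
t: 10.07
eef_pos: [0.5065, -0.0623, 0.0584]
orientation: [-3.139, 0.002, 1.811]
ft_force: [-9.4, -10.3, 3.4]
opening: 0.0167
finger_force: 118.2
```

jog_arm:
  targets:
    - {"tx": 0,"ty": -0.09,"tz": 0,"wx": 0,"wy": 0,"wz": 0,"grip": -1}
    - {"tx": 0.3,"ty": -0.09,"tz": 0,"wx": 0,"wy": 0,"wz": 0,"grip": -1}
    - {"tx": 0.6,"ty": -0.09,"tz": 0,"wx": 0,"wy": 0,"wz": 0,"grip": -1}
    - {"tx": 1,"ty": -0.085,"tz": 0,"wx": 0,"wy": 0,"wz": 0,"grip": -1}
    - {"tx": 1,"ty": -0.075,"tz": 0,"wx": 0,"wy": 0,"wz": 0,"grip": -1}

```text
t: 10.7
eef_pos: [0.4754, 0.0357, 0.0585]
orientation: [3.141, -0.0, 1.814]
ft_force: [0.0, -0.1, -2.4]
opening: 0.0164
finger_force: 117.6
```

```bash
python3 fx.py
```

```text
t 10.70 tcp frame mm [-73.5  52.1] z 58.5 yaw-1.811 0.0031 F [ 0.  -0.1]
insert 1008.5 ((4.7856340408325195, -0.9979629516601562), (64.87450408935547, 162.23973083496094), 9.237454414367676)
near [17.9, 2.5, -18.5, -31.9, -32.7]
far [28.8, 29.1, 27.8, 27.2, 26.5]
```

jog_arm:
  targets:
    - {"tx": -0.01,"ty": 0.012,"tz": 0,"wx": 0,"wy": 0,"wz": 0,"grip": -1}
    - {"tx": -0.01,"ty": 0.022,"tz": 0,"wx": 0,"wy": 0,"wz": 0,"grip": -1}
    - {"tx": -0.01,"ty": 0.03,"tz": 0,"wx": 0,"wy": 0,"wz": 0,"grip": -1}
    - {"tx": -0.008,"ty": 0.038,"tz": 0,"wx": 0,"wy": 0,"wz": 0,"grip": -1}
    - {"tx": -0.005,"ty": 0.046,"tz": 0,"wx": 0,"wy": 0,"wz": 0,"grip": -1}
    - {"tx": -0.002,"ty": 0.054,"tz": 0,"wx": 0,"wy": 0,"wz": 0,"grip": -1}
    - {"tx": 0.001,"ty": 0.062,"tz": 0,"wx": 0,"wy": 0,"wz": 0,"grip": -1}
    - {"tx": 0.004,"ty": 0.07,"tz": 0,"wx": 0,"wy": 0,"wz": 0,"grip": -1}
    - {"tx": 0.007,"ty": 0.078,"tz": 0,"wx": 0,"wy": 0,"wz": 0,"grip": -1}
    - {"tx": 0.01,"ty": 0.086,"tz": 0,"wx": 0,"wy": 0,"wz": 0,"grip": -1}
    - {"tx": 0.012,"ty": 0.092,"tz": 0,"wx": 0,"wy": 0,"wz": 0,"grip": -1}

```text
t: 12.12
eef_pos: [0.4841, 0.0366, 0.0581]
orientation: [-3.139, 0.001, 1.811]
ft_force: [-7.5, -4.5, 1.7]
opening: 0.017
finger_force: 117.8
```

```bash
python3 fx.py
```

```text
t 12.12 tcp frame mm [-64.9  50.8] z 58.1 yaw-1.811 -0.0000 F [-8.4 -2.6]
insert 851.0 ((7.304912567138672, -1.261688232421875), (66.63055419921875, 163.76852416992188), 6.741097927093506)
near [25.6, 10.5, -10.1, -28.0, -27.0]
far [28.2, 29.1, 30.1, 30.9, 31.8]
```

jog_arm:
  targets:
    - {"tx": 0,"ty": -0.08,"tz": 0,"wx": 0,"wy": 0,"wz": 0,"grip": -1}
    - {"tx": -0.3,"ty": -0.08,"tz": 0,"wx": 0,"wy": 0,"wz": 0,"grip": -1}
    - {"tx": -0.6,"ty": -0.08,"tz": 0,"wx": 0,"wy": 0,"wz": 0,"grip": -1}
    - {"tx": -0.99,"ty": -0.075,"tz": 0,"wx": 0,"wy": 0,"wz": 0,"grip": -1}
    - {"tx": -0.99,"ty": -0.06,"tz": 0,"wx": 0,"wy": 0,"wz": 0,"grip": -1}
    - {"tx": -0.99,"ty": -0.05,"tz": 0,"wx": 0,"wy": 0,"wz": 0,"grip": -1}

```text
t: 12.92
eef_pos: [0.5032, -0.0599, 0.0583]
orientation: [3.142, -0.0, 1.811]
ft_force: [0.2, 0.1, -2.6]
opening: 0.0167
finger_force: 117.6
```

jog_arm:
  targets:
    - {"tx": 0,"ty": 0.008,"tz": 0,"wx": 0,"wy": 0,"wz": 0,"grip": -1}
    - {"tx": 0,"ty": 0.016,"tz": 0,"wx": 0,"wy": 0,"wz": 0,"grip": -1}
    - {"tx": -0.003,"ty": 0.024,"tz": 0,"wx": 0,"wy": 0,"wz": 0,"grip": -1}
    - {"tx": -0.006,"ty": 0.032,"tz": 0,"wx": 0,"wy": 0,"wz": 0,"grip": -1}
    - {"tx": -0.009,"ty": 0.04,"tz": 0,"wx": 0,"wy": 0,"wz": 0,"grip": -1}
    - {"tx": -0.012,"ty": 0.048,"tz": 0,"wx": 0,"wy": 0,"wz": 0,"grip": -1}
    - {"tx": -0.015,"ty": 0.056,"tz": 0,"wx": 0,"wy": 0,"wz": 0,"grip": -1}
    - {"tx": -0.018,"ty": 0.064,"tz": 0,"wx": 0,"wy": 0,"wz": 0,"grip": -1}
    - {"tx": -0.02,"ty": 0.07,"tz": 0,"wx": 0,"wy": 0,"wz": 0,"grip": -1}

```text
t: 14.05
eef_pos: [0.5099, -0.06, 0.0583]
orientation: [-3.139, -0.0, 1.812]
ft_force: [-9.1, -2.3, 3.1]
opening: 0.0167
finger_force: 118.2
```

```bash
python3 fx.py
```

```text
t 14.05 tcp frame mm [-62.8 -49.1] z 58.3 yaw-1.811 0.0014 F [-9.3 -0. ]
insert 1197.0 ((2.697782516479492, 5.2316131591796875), (58.6163330078125, 170.7028350830078), 1.7803021669387817)
near [-24.6, -20.1, -19.3, -7.4, -2.4]
far [33.9, 32.6, 31.9, 31.1, 30.4]
```

jog_arm:
  targets:
    - {"tx": 0,"ty": -0.09,"tz": 0,"wx": 0,"wy": 0,"wz": 0,"grip": -1}
    - {"tx": 0.3,"ty": -0.09,"tz": 0,"wx": 0,"wy": 0,"wz": 0,"grip": -1}
    - {"tx": 0.6,"ty": -0.09,"tz": 0,"wx": 0,"wy": 0,"wz": 0,"grip": -1}
    - {"tx": 0.98,"ty": -0.085,"tz": 0,"wx": 0,"wy": 0,"wz": 0,"grip": -1}
    - {"tx": 0.98,"ty": -0.07,"tz": 0,"wx": 0,"wy": 0,"wz": 0,"grip": -1}
    - {"tx": 0.98,"ty": -0.055,"tz": 0,"wx": 0,"wy": 0,"wz": 0,"grip": -1}

```text
t: 14.85
eef_pos: [0.482, 0.0335, 0.0585]
orientation: [3.141, 0.0, 1.812]
ft_force: [-0.5, 0.3, -1.1]
opening: 0.0168
finger_force: 117.5
```

jog_arm:
  targets:
    - {"tx": 0,"ty": 0.008,"tz": 0,"wx": 0,"wy": 0,"wz": 0,"grip": -1}
    - {"tx": 0,"ty": 0.016,"tz": 0,"wx": 0,"wy": 0,"wz": 0,"grip": -1}
    - {"tx": 0.003,"ty": 0.024,"tz": 0,"wx": 0,"wy": 0,"wz": 0,"grip": -1}
    - {"tx": 0.006,"ty": 0.032,"tz": 0,"wx": 0,"wy": 0,"wz": 0,"grip": -1}
    - {"tx": 0.009,"ty": 0.04,"tz": 0,"wx": 0,"wy": 0,"wz": 0,"grip": -1}
    - {"tx": 0.012,"ty": 0.048,"tz": 0,"wx": 0,"wy": 0,"wz": 0,"grip": -1}
    - {"tx": 0.015,"ty": 0.056,"tz": 0,"wx": 0,"wy": 0,"wz": 0,"grip": -1}
    - {"tx": 0.018,"ty": 0.064,"tz": 0,"wx": 0,"wy": 0,"wz": 0,"grip": -1}
    - {"tx": 0.021,"ty": 0.072,"tz": 0,"wx": 0,"wy": 0,"wz": 0,"grip": -1}

```text
t: 15.98
eef_pos: [0.4879, 0.0365, 0.0581]
orientation: [-3.139, 0.0, 1.811]
ft_force: [-8.0, -3.3, 1.5]
opening: 0.0165
finger_force: 117.9
```

```bash
python3 fx.py
```

```text
t 15.97 tcp frame mm [-61.2  49.9] z 58.1 yaw-1.811 -0.0003 F [-8.5 -1.3]
insert 851.5 ((9.93917179107666, -0.38970184326171875), (65.158203125, 163.9133758544922), 5.240761756896973)
near [29.8, 15.3, -8.1, -24.3, -23.9]
far [32.1, 33.1, 34.1, 34.3, 35.2]
```

jog_arm:
  targets:
    - {"tx": 0,"ty": -0.09,"tz": 0,"wx": 0,"wy": 0,"wz": 0,"grip": -1}
    - {"tx": -0.3,"ty": -0.09,"tz": 0,"wx": 0,"wy": 0,"wz": 0,"grip": -1}
    - {"tx": -0.6,"ty": -0.09,"tz": 0,"wx": 0,"wy": 0,"wz": 0,"grip": -1}
    - {"tx": -0.99,"ty": -0.085,"tz": 0,"wx": 0,"wy": 0,"wz": 0,"grip": -1}
    - {"tx": -0.99,"ty": -0.065,"tz": 0,"wx": 0,"wy": 0,"wz": 0,"grip": -1}
    - {"tx": -0.99,"ty": -0.055,"tz": 0,"wx": 0,"wy": 0,"wz": 0,"grip": -1}

```text
t: 16.77
eef_pos: [0.5065, -0.0601, 0.0583]
orientation: [-3.142, -0.0, 1.811]
ft_force: [-0.2, -0.1, -2.0]
opening: 0.0168
finger_force: 117.5
```

jog_arm:
  targets:
    - {"tx": 0,"ty": 0.008,"tz": 0,"wx": 0,"wy": 0,"wz": 0,"grip": -1}
    - {"tx": 0,"ty": 0.016,"tz": 0,"wx": 0,"wy": 0,"wz": 0,"grip": -1}
    - {"tx": -0.003,"ty": 0.024,"tz": 0,"wx": 0,"wy": 0,"wz": 0,"grip": -1}
    - {"tx": -0.006,"ty": 0.032,"tz": 0,"wx": 0,"wy": 0,"wz": 0,"grip": -1}
    - {"tx": -0.009,"ty": 0.04,"tz": 0,"wx": 0,"wy": 0,"wz": 0,"grip": -1}
    - {"tx": -0.012,"ty": 0.048,"tz": 0,"wx": 0,"wy": 0,"wz": 0,"grip": -1}
    - {"tx": -0.015,"ty": 0.056,"tz": 0,"wx": 0,"wy": 0,"wz": 0,"grip": -1}
    - {"tx": -0.018,"ty": 0.064,"tz": 0,"wx": 0,"wy": 0,"wz": 0,"grip": -1}
    - {"tx": -0.021,"ty": 0.072,"tz": 0,"wx": 0,"wy": 0,"wz": 0,"grip": -1}

```text
t: 17.9
eef_pos: [0.5134, -0.06, 0.0582]
orientation: [-3.139, -0.001, 1.812]
ft_force: [-9.0, 2.5, 2.7]
opening: 0.0168
finger_force: 118.0
```

```bash
python3 fx.py
```

```text
t 17.90 tcp frame mm [-59.3 -50. ] z 58.2 yaw-1.811 0.0011 F [-8.2  4.6]
insert 1226.0 ((4.458217620849609, 5.5428009033203125), (62.13630676269531, 170.2688446044922), 1.8683182001113892)
near [-21.2, -18.8, -16.7, -3.6, -6.1]
far [37.0, 36.7, 35.9, 35.0, 34.2]
```

jog_arm:
  targets:
    - {"tx": 0,"ty": -0.09,"tz": 0,"wx": 0,"wy": 0,"wz": 0,"grip": -1}
    - {"tx": 0.3,"ty": -0.09,"tz": 0,"wx": 0,"wy": 0,"wz": 0,"grip": -1}
    - {"tx": 0.6,"ty": -0.09,"tz": 0,"wx": 0,"wy": 0,"wz": 0,"grip": -1}
    - {"tx": 0.99,"ty": -0.085,"tz": 0,"wx": 0,"wy": 0,"wz": 0,"grip": -1}
    - {"tx": 0.99,"ty": -0.065,"tz": 0,"wx": 0,"wy": 0,"wz": 0,"grip": -1}
    - {"tx": 0.99,"ty": -0.05,"tz": 0,"wx": 0,"wy": 0,"wz": 0,"grip": -1}

```text
t: 18.7
eef_pos: [0.4859, 0.0342, 0.0586]
orientation: [3.141, 0.0, 1.812]
ft_force: [-0.4, 0.2, -1.5]
opening: 0.0166
finger_force: 117.4
```

jog_arm:
  targets:
    - {"tx": 0,"ty": 0.008,"tz": 0,"wx": 0,"wy": 0,"wz": 0,"grip": -1}
    - {"tx": 0,"ty": 0.016,"tz": 0,"wx": 0,"wy": 0,"wz": 0,"grip": -1}
    - {"tx": 0.003,"ty": 0.024,"tz": 0,"wx": 0,"wy": 0,"wz": 0,"grip": -1}
    - {"tx": 0.006,"ty": 0.032,"tz": 0,"wx": 0,"wy": 0,"wz": 0,"grip": -1}
    - {"tx": 0.009,"ty": 0.04,"tz": 0,"wx": 0,"wy": 0,"wz": 0,"grip": -1}
    - {"tx": 0.012,"ty": 0.048,"tz": 0,"wx": 0,"wy": 0,"wz": 0,"grip": -1}

```text
t: 19.45
eef_pos: [0.4896, 0.036, 0.0581]
orientation: [-3.139, 0.0, 1.811]
ft_force: [-7.6, -2.4, 1.8]
opening: 0.0167
finger_force: 117.9
```

```bash
python3 fx.py
```

```text
t 19.45 tcp frame mm [-59.7  49. ] z 58.1 yaw-1.811 -0.0003 F [-8.  -0.5]
insert 881.5 ((10.508106231689453, 0.1171722412109375), (62.961795806884766, 163.1487579345703), 4.430933952331543)
near [33.2, 15.3, -6.1, -22.3, -22.0]
far [36.2, 36.7, 36.6, 36.7, 36.4]
```

jog_arm:
  targets:
    - {"tx": 0.002,"ty": 0.005,"tz": 0,"wx": 0,"wy": 0,"wz": 0,"grip": -1}
    - {"tx": 0.004,"ty": 0.01,"tz": 0,"wx": 0,"wy": 0,"wz": 0,"grip": -1}

```text
t: 19.75
eef_pos: [0.4905, 0.0366, 0.0582]
orientation: [-3.139, 0.0, 1.811]
ft_force: [-8.1, -3.6, 1.9]
opening: 0.0164
finger_force: 118.0
```

jog_arm:
  targets:
    - {"tx": 0.002,"ty": 0.005,"tz": 0,"wx": 0,"wy": 0,"wz": 0,"grip": -1}
    - {"tx": 0.004,"ty": 0.01,"tz": 0,"wx": 0,"wy": 0,"wz": 0,"grip": -1}

```text
t: 20.0
eef_pos: [0.4913, 0.0372, 0.0581]
orientation: [-3.139, 0.0, 1.811]
ft_force: [-7.3, -4.5, 2.1]
opening: 0.0167
finger_force: 118.0
```

```bash
python3 fx.py
```

```text
t 20.00 tcp frame mm [-57.7  49.8] z 58.1 yaw-1.811 -0.0002 F [-8.2 -2.6]
insert 840.0 ((12.347570419311523, -0.7324066162109375), (63.73514938354492, 161.69747924804688), 3.9654617309570312)
near [33.9, 20.0, -4.2, -21.0, -20.1]
far [36.2, 36.9, 36.8, 37.9, 38.3]
```

jog_arm:
  targets:
    - {"tx": 0,"ty": -0.08,"tz": 0,"wx": 0,"wy": 0,"wz": 0,"grip": -1}
    - {"tx": -0.3,"ty": -0.08,"tz": 0,"wx": 0,"wy": 0,"wz": 0,"grip": -1}
    - {"tx": -0.6,"ty": -0.08,"tz": 0,"wx": 0,"wy": 0,"wz": 0,"grip": -1}
    - {"tx": -0.99,"ty": -0.08,"tz": 0,"wx": 0,"wy": 0,"wz": 0,"grip": -1}
    - {"tx": -0.99,"ty": -0.06,"tz": 0,"wx": 0,"wy": 0,"wz": 0,"grip": -1}
    - {"tx": -0.99,"ty": -0.05,"tz": 0,"wx": 0,"wy": 0,"wz": 0,"grip": -1}

```text
t: 20.8
eef_pos: [0.5105, -0.0593, 0.0583]
orientation: [3.142, -0.0, 1.811]
ft_force: [-0.5, -0.2, -1.1]
opening: 0.0165
finger_force: 117.6
```

jog_arm:
  targets:
    - {"tx": 0,"ty": 0.008,"tz": 0,"wx": 0,"wy": 0,"wz": 0,"grip": -1}
    - {"tx": 0,"ty": 0.016,"tz": 0,"wx": 0,"wy": 0,"wz": 0,"grip": -1}
    - {"tx": -0.003,"ty": 0.024,"tz": 0,"wx": 0,"wy": 0,"wz": 0,"grip": -1}
    - {"tx": -0.006,"ty": 0.032,"tz": 0,"wx": 0,"wy": 0,"wz": 0,"grip": -1}
    - {"tx": -0.009,"ty": 0.04,"tz": 0,"wx": 0,"wy": 0,"wz": 0,"grip": -1}
    - {"tx": -0.012,"ty": 0.048,"tz": 0,"wx": 0,"wy": 0,"wz": 0,"grip": -1}

```text
t: 21.55
eef_pos: [0.5148, -0.0589, 0.0583]
orientation: [-3.14, -0.001, 1.812]
ft_force: [-10.3, 1.3, 3.6]
opening: 0.0167
finger_force: 118.1
```

```bash
python3 fx.py
```

```text
t 21.55 tcp frame mm [-57.7 -49.1] z 58.3 yaw-1.811 0.0012 F [-9.7  3.7]
insert 1262.5 ((4.895286560058594, 5.347114562988281), (68.2601547241211, 169.85386657714844), 0.9705467820167542)
near [-19.1, -16.8, -14.7, -4.2, -4.2]
far [38.1, 38.5, 38.0, 38.2, 38.1]
```

jog_arm:
  targets:
    - {"tx": -0.002,"ty": 0.005,"tz": 0,"wx": 0,"wy": 0,"wz": 0,"grip": -1}
    - {"tx": -0.004,"ty": 0.01,"tz": 0,"wx": 0,"wy": 0,"wz": 0,"grip": -1}

```text
t: 21.85
eef_pos: [0.5159, -0.0589, 0.0583]
orientation: [-3.14, -0.001, 1.812]
ft_force: [-9.7, 1.4, 1.7]
opening: 0.0168
finger_force: 118.1
```

jog_arm:
  targets:
    - {"tx": -0.002,"ty": 0.005,"tz": 0,"wx": 0,"wy": 0,"wz": 0,"grip": -1}
    - {"tx": -0.004,"ty": 0.01,"tz": 0,"wx": 0,"wy": 0,"wz": 0,"grip": -1}

```text
t: 22.1
eef_pos: [0.5169, -0.0591, 0.0582]
orientation: [-3.139, -0.001, 1.812]
ft_force: [-8.3, 1.5, 2.6]
opening: 0.0167
finger_force: 118.1
```

```bash
python3 fx.py
```

```text
t 22.10 tcp frame mm [-55.8 -49.8] z 58.2 yaw-1.811 0.0012 F [-7.7  3.4]
insert 1157.5 ((5.469594955444336, 5.573768615722656), (66.6339111328125, 170.3531951904297), 1.9552561044692993)
near [-17.8, -14.8, -12.7, -3.5, -2.4]
far [41.0, 40.0, 38.8, 38.2, 36.4]
```

jog_arm:
  targets:
    - {"tx": 0,"ty": -0.08,"tz": 0,"wx": 0,"wy": 0,"wz": 0,"grip": -1}
    - {"tx": 0.3,"ty": -0.08,"tz": 0,"wx": 0,"wy": 0,"wz": 0,"grip": -1}
    - {"tx": 0.6,"ty": -0.08,"tz": 0,"wx": 0,"wy": 0,"wz": 0,"grip": -1}
    - {"tx": 0.99,"ty": -0.08,"tz": 0,"wx": 0,"wy": 0,"wz": 0,"grip": -1}
    - {"tx": 0.99,"ty": -0.065,"tz": 0,"wx": 0,"wy": 0,"wz": 0,"grip": -1}
    - {"tx": 0.99,"ty": -0.055,"tz": 0,"wx": 0,"wy": 0,"wz": 0,"grip": -1}

```text
t: 22.9
eef_pos: [0.4889, 0.035, 0.0586]
orientation: [3.141, 0.0, 1.812]
ft_force: [0.5, -1.5, -2.0]
opening: 0.0166
finger_force: 117.5
```

jog_arm:
  targets:
    - {"tx": 0,"ty": 0.008,"tz": 0,"wx": 0,"wy": 0,"wz": 0,"grip": -1}
    - {"tx": 0,"ty": 0.016,"tz": 0,"wx": 0,"wy": 0,"wz": 0,"grip": -1}
    - {"tx": 0.003,"ty": 0.024,"tz": 0,"wx": 0,"wy": 0,"wz": 0,"grip": -1}
    - {"tx": 0.006,"ty": 0.032,"tz": 0,"wx": 0,"wy": 0,"wz": 0,"grip": -1}
    - {"tx": 0.009,"ty": 0.04,"tz": 0,"wx": 0,"wy": 0,"wz": 0,"grip": -1}

```text
t: 23.52
eef_pos: [0.4919, 0.0362, 0.0581]
orientation: [-3.139, 0.001, 1.811]
ft_force: [-7.1, -4.2, 1.0]
opening: 0.0167
finger_force: 117.9
```

```bash
python3 fx.py
```

```text
t 23.52 tcp frame mm [-57.4  48.7] z 58.1 yaw-1.811 -0.0001 F [-7.9 -2.4]
insert 913.0 ((12.336793899536133, 0.77392578125), (61.4881706237793, 162.27536010742188), 3.606936454772949)
near [33.9, 17.3, -4.2, -19.7, -18.8]
far [39.1, 40.0, 39.9, 39.4, 38.8]
```

Stepping the left end further, watching the force.

jog_arm:
  targets:
    - {"tx": 0.002,"ty": 0.005,"tz": 0,"wx": 0,"wy": 0,"wz": 0,"grip": -1}
    - {"tx": 0.004,"ty": 0.01,"tz": 0,"wx": 0,"wy": 0,"wz": 0,"grip": -1}

```text
t: 23.82
eef_pos: [0.4928, 0.0369, 0.0581]
orientation: [-3.139, 0.001, 1.811]
ft_force: [-7.0, -5.2, 1.0]
opening: 0.0167
finger_force: 117.9
```

jog_arm:
  targets:
    - {"tx": 0.002,"ty": 0.005,"tz": 0,"wx": 0,"wy": 0,"wz": 0,"grip": -1}

```text
t: 23.95
eef_pos: [0.4932, 0.0372, 0.0581]
orientation: [-3.139, 0.001, 1.811]
ft_force: [-7.1, -4.3, 1.6]
opening: 0.0168
finger_force: 117.9
```

jog_arm:
  targets:
    - {"tx": 0.002,"ty": 0.005,"tz": 0,"wx": 0,"wy": 0,"wz": 0,"grip": -1}

```text
t: 24.08
eef_pos: [0.4937, 0.0375, 0.0581]
orientation: [-3.139, 0.001, 1.811]
ft_force: [-6.8, -4.6, 1.0]
opening: 0.0168
finger_force: 117.9
```

```bash
python3 fx.py
```

```text
t 24.07 tcp frame mm [-55.4  49.5] z 58.1 yaw-1.811 -0.0001 F [-7.7 -2.9]
insert 880.0 ((13.792402267456055, 1.035888671875), (62.52203369140625, 162.40077209472656), 3.2391116619110107)
near [36.0, 22.0, -2.2, -18.4, -18.2]
far [37.3, 40.0, 40.0, 40.6, 40.9]
```

jog_arm:
  targets:
    - {"tx": 0.002,"ty": 0.005,"tz": 0,"wx": 0,"wy": 0,"wz": 0,"grip": -1}

```text
t: 24.25
eef_pos: [0.494, 0.0377, 0.0581]
orientation: [-3.139, 0.001, 1.811]
ft_force: [-8.7, -6.0, 1.9]
opening: 0.0168
finger_force: 118.0
```

jog_arm:
  targets:
    - {"tx": 0.001,"ty": 0.004,"tz": 0,"wx": 0,"wy": 0,"wz": 0,"grip": -1}

```text
t: 24.38
eef_pos: [0.4942, 0.0378, 0.058]
orientation: [-3.139, 0.001, 1.811]
ft_force: [-10.9, -6.7, 3.0]
opening: 0.0166
finger_force: 118.2
```

The force rose at once with little advance, so the left end has reached the stop. Next, the right end.

jog_arm:
  targets:
    - {"tx": 0,"ty": -0.08,"tz": 0,"wx": 0,"wy": 0,"wz": 0,"grip": -1}
    - {"tx": -0.3,"ty": -0.08,"tz": 0,"wx": 0,"wy": 0,"wz": 0,"grip": -1}
    - {"tx": -0.6,"ty": -0.08,"tz": 0,"wx": 0,"wy": 0,"wz": 0,"grip": -1}
    - {"tx": -0.99,"ty": -0.08,"tz": 0,"wx": 0,"wy": 0,"wz": 0,"grip": -1}
    - {"tx": -0.99,"ty": -0.06,"tz": 0,"wx": 0,"wy": 0,"wz": 0,"grip": -1}
    - {"tx": -0.99,"ty": -0.05,"tz": 0,"wx": 0,"wy": 0,"wz": 0,"grip": -1}

```text
t: 25.12
eef_pos: [0.5136, -0.0584, 0.0583]
orientation: [3.142, -0.0, 1.811]
ft_force: [1.1, 0.6, -1.4]
opening: 0.0165
finger_force: 117.7
```

jog_arm:
  targets:
    - {"tx": 0,"ty": 0.008,"tz": 0,"wx": 0,"wy": 0,"wz": 0,"grip": -1}
    - {"tx": 0,"ty": 0.015,"tz": 0,"wx": 0,"wy": 0,"wz": 0,"grip": -1}
    - {"tx": -0.002,"ty": 0.02,"tz": 0,"wx": 0,"wy": 0,"wz": 0,"grip": -1}
    - {"tx": -0.004,"ty": 0.025,"tz": 0,"wx": 0,"wy": 0,"wz": 0,"grip": -1}

```text
t: 25.62
eef_pos: [0.5157, -0.058, 0.0583]
orientation: [-3.14, -0.001, 1.812]
ft_force: [-9.4, 3.2, 3.3]
opening: 0.0168
finger_force: 118.1
```

```bash
python3 fx.py
```

```text
t 25.62 tcp frame mm [-56.7 -48.5] z 58.3 yaw-1.811 0.0009 F [-8.4  5.4]
insert 1276.5 ((11.235668182373047, 0.790374755859375), (160.11891174316406, 59.17205047607422), 89.17794799804688)
near [-19.1, 38.5, -14.7, -3.5, -2.4]
far [39.9, 40.0, 40.8, 41.1, 40.9]
```

jog_arm:
  targets:
    - {"tx": -0.002,"ty": 0.005,"tz": 0,"wx": 0,"wy": 0,"wz": 0,"grip": -1}

```text
t: 25.8
eef_pos: [0.516, -0.0581, 0.0582]
orientation: [-3.14, -0.001, 1.812]
ft_force: [-10.1, 1.6, 2.8]
opening: 0.017
finger_force: 118.1
```

jog_arm:
  targets:
    - {"tx": -0.002,"ty": 0.005,"tz": 0,"wx": 0,"wy": 0,"wz": 0,"grip": -1}

```text
t: 25.92
eef_pos: [0.5165, -0.0582, 0.0582]
orientation: [-3.139, -0.001, 1.812]
ft_force: [-9.0, 2.3, 1.6]
opening: 0.0168
finger_force: 118.1
```

```bash
python3 fx.py
```

```text
t 25.93 tcp frame mm [-55.9 -48.9] z 58.2 yaw-1.811 0.0009 F [-8.2  4.4]
insert 1254.5 ((11.772302627563477, 0.4921722412109375), (159.23045349121094, 58.73405838012695), 89.7356185913086)
near [-17.8, -14.8, -12.7, -3.5, -2.4]
far [40.2, 40.5, 40.8, 41.1, 40.9]
```

jog_arm:
  targets:
    - {"tx": -0.002,"ty": 0.005,"tz": 0,"wx": 0,"wy": 0,"wz": 0,"grip": -1}

```text
t: 26.1
eef_pos: [0.517, -0.0582, 0.0581]
orientation: [-3.139, -0.001, 1.812]
ft_force: [-12.5, 1.9, 4.1]
opening: 0.0169
finger_force: 118.3
```

jog_arm:
  targets:
    - {"tx": -0.001,"ty": 0.004,"tz": 0,"wx": 0,"wy": 0,"wz": 0,"grip": -1}

```text
t: 26.22
eef_pos: [0.5171, -0.0582, 0.0581]
orientation: [-3.138, -0.001, 1.812]
ft_force: [-14.6, 1.6, 6.1]
opening: 0.0165
finger_force: 118.5
```

```bash
python3 fx.py
```

```text
t 26.23 tcp frame mm [-55.4 -49.1] z 58.1 yaw-1.811 0.0009 F [-13.8   5. ]
insert 1165.0 ((11.61441421508789, 0.5409011840820312), (159.24844360351562, 58.75658416748047), 89.87423706054688)
near [-17.8, -14.8, -12.7, -3.5, -0.5]
far [40.2, 40.9, 40.8, 41.1, 40.9]
```

jog_arm:
  targets:
    - {"tx": 0,"ty": -0.08,"tz": 0,"wx": 0,"wy": 0,"wz": 0,"grip": -1}
    - {"tx": 0.3,"ty": -0.08,"tz": 0,"wx": 0,"wy": 0,"wz": 0,"grip": -1}
    - {"tx": 0.6,"ty": -0.08,"tz": 0,"wx": 0,"wy": 0,"wz": 0,"grip": -1}
    - {"tx": 0.99,"ty": -0.08,"tz": 0,"wx": 0,"wy": 0,"wz": 0,"grip": -1}
    - {"tx": 0.99,"ty": -0.06,"tz": 0,"wx": 0,"wy": 0,"wz": 0,"grip": -1}
    - {"tx": 0.99,"ty": -0.04,"tz": 0,"wx": 0,"wy": 0,"wz": 0,"grip": -1}

```text
t: 27.02
eef_pos: [0.4911, 0.0364, 0.0586]
orientation: [3.141, 0.0, 1.812]
ft_force: [-0.5, -0.5, -2.4]
opening: 0.0167
finger_force: 117.5
```

jog_arm:
  targets:
    - {"tx": 0,"ty": 0.005,"tz": 0,"wx": 0,"wy": 0,"wz": 0,"grip": -1}
    - {"tx": 0,"ty": 0.01,"tz": 0,"wx": 0,"wy": 0,"wz": 0,"grip": -1}
    - {"tx": 0.002,"ty": 0.015,"tz": 0,"wx": 0,"wy": 0,"wz": 0,"grip": -1}
    - {"tx": 0.004,"ty": 0.02,"tz": 0,"wx": 0,"wy": 0,"wz": 0,"grip": -1}
    - {"tx": 0.005,"ty": 0.025,"tz": 0,"wx": 0,"wy": 0,"wz": 0,"grip": -1}

```text
t: 27.65
eef_pos: [0.4932, 0.0376, 0.0584]
orientation: [-3.142, 0.0, 1.811]
ft_force: [-1.0, -0.5, -1.4]
opening: 0.0166
finger_force: 117.6
```

```bash
python3 fx.py
```

```text
t 27.65 tcp frame mm [-55.8  49.7] z 58.4 yaw-1.811 0.0004 F [-1.1 -0.2]
insert 880.5 ((14.038385391235352, 0.851959228515625), (62.0516471862793, 162.79579162597656), 3.2391116619110107)
near [36.0, 19.3, -2.2, -17.7, -17.5]
far [39.1, 40.9, 40.8, 41.1, 40.9]
```

jog_arm:
  targets:
    - {"tx": 0,"ty": 0.005,"tz": 0,"wx": 0,"wy": 0,"wz": 0,"grip": -1}
    - {"tx": 0,"ty": 0.01,"tz": 0,"wx": 0,"wy": 0,"wz": 0,"grip": -1}

```text
t: 27.95
eef_pos: [0.4937, 0.0378, 0.0582]
orientation: [-3.14, -0.0, 1.811]
ft_force: [-6.7, -2.5, 0.7]
opening: 0.0167
finger_force: 117.9
```

jog_arm:
  targets:
    - {"tx": 0,"ty": 0.004,"tz": 0,"wx": 0,"wy": 0,"wz": 0,"grip": -1}

```text
t: 28.08
eef_pos: [0.4938, 0.0379, 0.0582]
orientation: [-3.139, -0.0, 1.812]
ft_force: [-9.8, -2.6, 2.1]
opening: 0.0164
finger_force: 118.1
```

jog_arm:
  targets:
    - {"tx": 0,"ty": 0.004,"tz": 0,"wx": 0,"wy": 0,"wz": 0,"grip": -1}

```text
t: 28.2
eef_pos: [0.4939, 0.0379, 0.0581]
orientation: [-3.139, -0.0, 1.812]
ft_force: [-12.5, -2.2, 3.5]
opening: 0.0167
finger_force: 118.2
```

```bash
python3 fx.py
python3 - <<'E'
from plant import arm
print(arm.get_state()["joint_positions"])
E
```

```text
t 28.20 tcp frame mm [-55.   49.8] z 58.1 yaw-1.811 0.0005 F [-12.7   0.8]
insert 875.5 ((13.593732833862305, 1.0252914428710938), (61.473636627197266, 162.06484985351562), 2.6884210109710693)
near [36.8, 21.3, 0.4, -17.7, -16.9]
far [39.4, 40.9, 40.8, 41.1, 40.9]
[ 2.53252671e-02 -1.77717507e-01  2.01561771e+00 -4.20285424e-04
  1.30658046e+00 -2.15263296e-01]
```

Both ends halt hard at the stop block, and the vision fit has it square. I'll back off and carry the mallet home.

jog_arm:
  targets:
    - {"tx": 0,"ty": -0.1,"tz": 0,"wx": 0,"wy": 0,"wz": 0,"grip": -1}
    - {"tx": 0,"ty": -0.2,"tz": -0.2,"wx": 0,"wy": 0,"wz": 0,"grip": -1}
    - {"tx": 0,"ty": -0.2,"tz": -0.55,"wx": 0,"wy": 0,"wz": 0,"grip": -1}
    - {"tx": 0,"ty": -0.2,"tz": -0.9,"wx": 0,"wy": 0,"wz": 0,"grip": -1}

```text
t: 28.75
eef_pos: [0.4751, 0.0333, 0.1495]
orientation: [3.141, -0.0, 1.811]
ft_force: [0.4, 0.3, -1.9]
opening: 0.0165
finger_force: 117.6
```

jog_arm:
  targets:
    - {"tx": -0.32,"ty": -0.084,"tz": 0,"wx": 0,"wy": 0,"wz": 0,"grip": -1}
    - {"tx": -0.64,"ty": -0.168,"tz": 0,"wx": 0,"wy": 0,"wz": 0,"grip": -1}
    - {"tx": -0.961,"ty": -0.252,"tz": 0,"wx": 0,"wy": 0,"wz": 0,"grip": -1}

```text
t: 29.12
eef_pos: [0.4736, -0.0669, 0.1486]
orientation: [3.141, 0.0, 1.812]
ft_force: [0.6, -0.6, -1.6]
opening: 0.0169
finger_force: 117.9
```

jog_arm:
  targets:
    - {"tx": -0.32,"ty": -0.084,"tz": 0,"wx": 0,"wy": 0,"wz": 0,"grip": -1}
    - {"tx": -0.64,"ty": -0.168,"tz": 0,"wx": 0,"wy": 0,"wz": 0,"grip": -1}
    - {"tx": -0.961,"ty": -0.252,"tz": 0,"wx": 0,"wy": 0,"wz": 0,"grip": -1}

```text
t: 29.5
eef_pos: [0.4721, -0.1664, 0.1486]
orientation: [3.141, 0.0, 1.811]
ft_force: [0.3, 0.9, -2.3]
opening: 0.0164
finger_force: 117.9
```

jog_arm:
  targets:
    - {"tx": -0.32,"ty": -0.084,"tz": 0,"wx": 0,"wy": 0,"wz": 0.07,"grip": -1}
    - {"tx": -0.64,"ty": -0.168,"tz": 0,"wx": 0,"wy": 0,"wz": 0.14,"grip": -1}
    - {"tx": -0.961,"ty": -0.252,"tz": 0,"wx": 0,"wy": 0,"wz": 0.22,"grip": -1}
    - {"tx": -0.961,"ty": -0.252,"tz": 0,"wx": 0,"wy": 0,"wz": 0.301,"grip": -1}
    - {"tx": -0.961,"ty": -0.252,"tz": 0,"wx": 0,"wy": 0,"wz": 0.301,"grip": -1}
    - {"tx": -0.961,"ty": -0.252,"tz": 0,"wx": 0,"wy": 0,"wz": 0.301,"grip": -1}

```text
t: 30.25
eef_pos: [0.4707, -0.2644, 0.1485]
orientation: [3.141, -0.0, 1.185]
ft_force: [-0.5, 1.2, -2.0]
opening: 0.0168
finger_force: 117.6
```

```bash
python3 fx.py
python3 - <<'E'
from h import *
t=arm.read_camera("top")[:,:,::-1];s=arm.read_camera("side")[:,:,::-1]
cv2.imwrite("pics/g3.png",np.hstack([crop(t,220,160,133,133,3),crop(s,230,90,200,200,2)]))
s=arm.get_state();print(s["eef_pos"],s["orientation"],s["ft_force"])
E
```

```text
t 30.25 tcp frame mm [-149.4 -238.3] z 148.5 yaw-1.811 -0.6256 F [-0.2  1.2]
insert 1533.5 ((11.570114135742188, 0.240234375), (158.6169891357422, 58.79781723022461), 89.92707061767578)
near [-17.8, -17.6, -17.3, -17.7, -17.5]
far [39.1, 40.9, 40.6, 40.6, 40.8]Traceback (most recent call last):
  File "<stdin>", line 3, in <module>
    return _nx.concatenate(arrs, 1, dtype=dtype, casting=casting)
           ~~~~~~~~~~~~~~~^^^^^^^^^^^^^^^^^^^^^^^^^^^^^^^^^^^^^^^
ValueError: all the input array dimensions except for the concatenation axis must match exactly, but along dimension 0, the array at index 0 has size 399 and the array at index 1 has size 400
```

The insert is square at home: centre x is 11.6 mm and its angle is within 0.1°. I'll lower the mallet.

jog_arm:
  targets:
    - {"tx": 0,"ty": 0,"tz": 0.4,"wx": 0,"wy": 0,"wz": 0,"grip": -1}
    - {"tx": 0,"ty": 0,"tz": 0.8,"wx": 0,"wy": 0,"wz": 0,"grip": -1}
    - {"tx": 0,"ty": 0,"tz": 0.92,"wx": 0,"wy": 0,"wz": 0,"grip": -1}
    - {"tx": 0,"ty": 0,"tz": 0.96,"wx": 0,"wy": 0,"wz": 0,"grip": -1}
    - {"tx": 0,"ty": 0,"tz": 0.975,"wx": 0,"wy": 0,"wz": 0,"grip": -1}
    - {"tx": 0,"ty": 0,"tz": 0.985,"wx": 0,"wy": 0,"wz": 0,"grip": -1}

```text
t: 31.15
eef_pos: [0.4713, -0.265, 0.0511]
orientation: [3.14, 0.0, 1.181]
ft_force: [0.2, 0.0, -2.1]
opening: 0.0167
finger_force: 117.7
```

Run:
```python
from h import *
t=arm.read_camera("top")[:,:,::-1];s=arm.read_camera("side")[:,:,::-1]
cv2.imwrite("pics/g3.png",np.hstack([crop(t,220,160,100,100,4),crop(s,330,90,100,100,4)]))
s=arm.get_state();print(s["eef_pos"],s["orientation"],s["ft_force"])
```

```text
[ 0.47107737 -0.26486482  0.05061852] [3.14056667e+00 1.63390988e-04 1.18115010e+00] [-0.0634541  -1.17255817 -2.86138326]
```

View pics/g3.png

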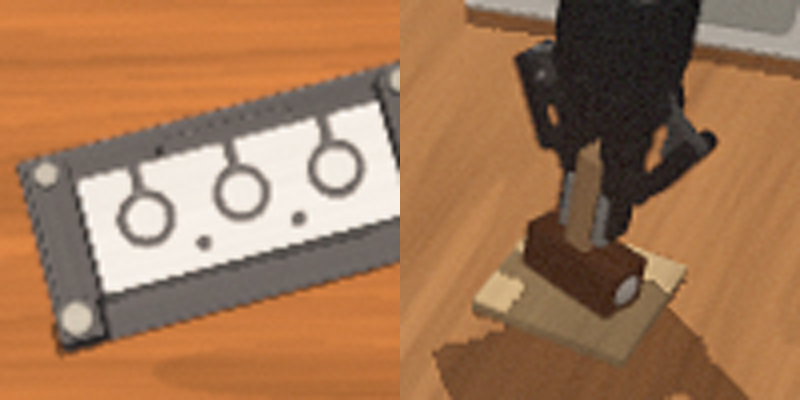

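The crop shows the insert square in the frame, and the mallet level just above the block centre. I'll lower it to touch.

jog_arm:
  targets:
    - {"tx": 0,"ty": 0,"tz": 0.005,"wx": 0,"wy": 0,"wz": 0,"grip": -1}
    - {"tx": 0,"ty": 0,"tz": 0.01,"wx": 0,"wy": 0,"wz": 0,"grip": -1}
    - {"tx": 0,"ty": 0,"tz": 0.015,"wx": 0,"wy": 0,"wz": 0,"grip": -1}
    - {"tx": 0,"ty": 0,"tz": 0.015,"wx": 0,"wy": 0,"wz": 0,"grip": -1}

```text
t: 31.75
eef_pos: [0.4708, -0.2647, 0.0484]
orientation: [-3.142, 0.0, 1.181]
ft_force: [-1.5, -0.7, -2.3]
opening: 0.0168
finger_force: 118.3
```

jog_arm:
  targets:
    - {"tx": 0,"ty": 0,"tz": 0.005,"wx": 0,"wy": 0,"wz": 0,"grip": -1}
    - {"tx": 0,"ty": 0,"tz": 0.005,"wx": 0,"wy": 0,"wz": 0,"grip": -1}

```text
t: 32.0
eef_pos: [0.4708, -0.2647, 0.0484]
orientation: [3.142, 0.0, 1.181]
ft_force: [-4.1, 1.4, 5.9]
opening: 0.0167
finger_force: 118.8
```

jog_arm:
  targets:
    - {"tx": 0,"ty": 0,"tz": 0,"wx": 0,"wy": 0,"wz": 0,"grip": -0.4}
    - {"tx": 0,"ty": 0,"tz": 0,"wx": 0,"wy": 0,"wz": 0,"grip": -0.2}
    - {"tx": 0,"ty": 0,"tz": 0,"wx": 0,"wy": 0,"wz": 0,"grip": 0.1}
    - {"tx": 0,"ty": 0,"tz": 0,"wx": 0,"wy": 0,"wz": 0,"grip": 0.1}
    - {"tx": 0,"ty": 0,"tz": 0,"wx": 0,"wy": 0,"wz": 0,"grip": 0.1}

```text
t: 32.62
eef_pos: [0.4708, -0.2647, 0.0479]
orientation: [3.142, 0.0, 1.181]
ft_force: [0.2, -0.2, -0.0]
opening: 0.0466
finger_force: 0.0
```

jog_arm:
  targets:
    - {"tx": 0,"ty": 0,"tz": -0.3,"wx": 0,"wy": 0,"wz": 0,"grip": 0.1}
    - {"tx": 0,"ty": 0,"tz": -0.65,"wx": 0,"wy": 0,"wz": 0,"grip": 0.1}
    - {"tx": 0,"ty": 0,"tz": -1,"wx": 0,"wy": 0,"wz": 0,"grip": 0.1}

```text
t: 33.0
eef_pos: [0.4707, -0.2646, 0.149]
orientation: [-3.141, -0.0, 1.181]
ft_force: [0.7, -0.6, -0.3]
opening: 0.0469
finger_force: 0.0
```

jog_arm:
  targets:
    - {"tx": -0.3,"ty": -0.4,"tz": -0.3,"wx": 0,"wy": 0,"wz": 0,"grip": 0.1}
    - {"tx": -0.6,"ty": -0.8,"tz": -0.3,"wx": 0,"wy": 0,"wz": 0,"grip": 0.1}
    - {"tx": -0.6,"ty": -0.8,"tz": -0.3,"wx": 0,"wy": 0,"wz": 0,"grip": 0.1}
    - {"tx": -0.6,"ty": -0.8,"tz": -0.3,"wx": 0,"wy": 0,"wz": 0,"grip": 0.1}

```text
t: 33.5
eef_pos: [0.3742, -0.2899, 0.178]
orientation: [3.141, -0.0, 1.181]
ft_force: [0.2, 0.2, 0.3]
opening: 0.0472
finger_force: 0.0
```

```bash
python3 fx.py
python3 - <<'E'
from h import *
t=arm.read_camera("top")[:,:,::-1];s=arm.read_camera("side")[:,:,::-1]
cv2.imwrite("pics/g4.png",np.hstack([crop(t,360,200,100,100,4),crop(s,330,90,100,100,4)]))
E
```

```text
t 33.50 tcp frame mm [-249.2 -240.1] z 178.0 yaw-1.811 -0.6305 F [0.3 0.1]
insert 1530.5 ((11.601446151733398, 0.1551513671875), (158.47032165527344, 58.76052474975586), 89.88582611083984)
near [-17.8, -17.6, -17.3, -17.7, -17.5]
far [39.1, 40.9, 40.6, 40.9, 40.8]
```

View pics/g4.png

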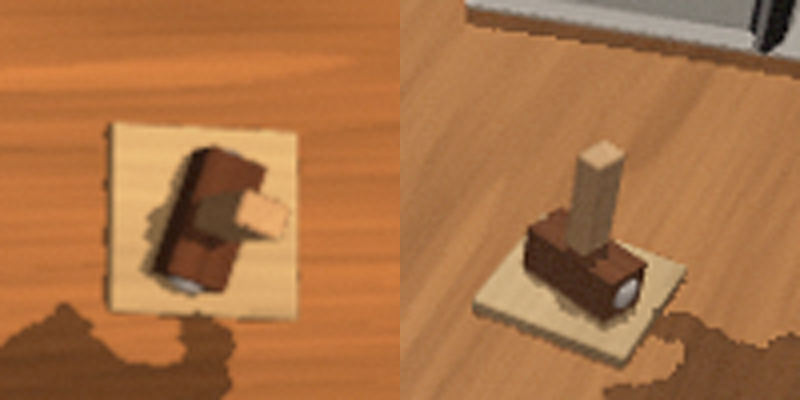

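The mallet stands upright in the middle of its block (top crop (215,220)), and the arm is clear of everything.

```bash
python3 -c "
from plant import arm
print(arm.close_job())"
```

```text
the job is handed in; nothing more can be done
None
```

The insert rests squarely against the stop block (within about 0.1° and 0.5 mm by the side camera), the mallet stands upright on its block, and I handed the job in at about 33.5 s; the highest push force I read was about 15 N.

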